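# Sort the tubing clamps by jaw state

## Robot

A 7-joint arm with a two-finger parallel gripper is mounted at the origin on a cart in front of the work surface, level with it; the furniture and walls round the work are solid. World frame = base frame: x ahead of the robot, y to its left, z up, the work surface at z = 0. Lengths are in mm, angles in rad, forces in N, time in s.
With the tool pointing down it reaches from about 400 to 875 mm from the base axis. Payload 19.3 kg.
Tool frame: the origin (TCP) lies at the very end of the fingers, on their centre line; the grasp point (between the pads) lies 19 mm behind it (grip_point_offset is the z of the grasp point in the tool frame, in mm); z points along the fingers, y is the line along which they close (so a half turn about z gives the same grasp; the last joint's range is limited). The gripper opens to 85 mm and grips with 20 to 120 N. Pads are 22 mm wide; open, the fingers measure 114 mm over their backs; the gripper's body (76 mm by 85 mm) begins 54 mm behind the grasp point. The pads swing forward as they close: fully open they stand 13 mm farther back than shut.
Start: joints at [-1.237, 0.521, -0.036, 1.599, 0.021, 1.021, -0.113], TCP at [245.589, 574.718, 231.291] pointing down, gripper open.
Joint ranges: [-2.91, 2.91], [-0.3, 2.13], [-1.5, 1.42], [0.17, 2.43], [-1.26, 4.41], [0.16, 1.93], [-2.52, 2.52]. Speed limits (rad/s): [1.89, 1.89, 2.39, 2.39, 3.01, 3.01, 3.01].

## Interface

Orientations are given as a 3x3 rotation matrix whose columns are the frame's x, y, z axes.
In Python, from workcell import movep, movel, goto_joints, open_gripper, clamp, wait, inverse_kinematics, read_state, camera, PlanningError, finish_job, grip_point_offset gives the robot as it stands. Calls block until the motion is done:
- movep(position, orientation): joint-space move of the TCP to a pose.
- movel(position, frame=None, max_speed=150, guard=None): straight line of the TCP; frame=None keeps the orientation; max_speed is the mean speed in mm/s. With guard (N) it stops when the force on the tool has changed by that much, and returns True; else False.
- goto_joints(angles): joint-space move.
- open_gripper() and clamp(): open the fingers fully, or close them until they stop; the grip force is fixed at half the most.
- wait(seconds).
- inverse_kinematics(position, orientation): joint angles nearest the present ones, or None.
- read_state(): the state.
- camera(name): name is "scene" or "side" or "wrist"; returns a dict with "image" (400x640x3 uint8, blue, green, red), "range_z" (400x640 float32, mm along the optical axis (not along the pixel's ray), 0 where there is no reading), "fx", "fy", "cx", "cy" (pixels), "cam_to_world" (4x4, takes a point from camera to world coordinates). Camera axes: x right, y up, looking along -z (the intrinsics and any distortion apply to the point x, -y, -z); pixel columns grow to the right and rows downward; lengths in mm; the calibration is good to about 2 mm. A picture is of the moment at which its call begins.
A pose or a line that the arm cannot do raises PlanningError and nothing moves.
- finish_job(): hands the job in; it is judged then, once.
The state is a dict: "time": time; "qpos": joint angles; "qvel": joint speeds; "joint_efforts": joint torques, N m; "eef_pos": TCP position; "tool_rot": TCP orientation; "ft_force": force on the tool from outside, world axes, zero at the start; "torque": the same for the moment, N m; "finger_gap": finger opening in mm; "gripper_force": force on a finger pad.
Only numpy, scipy, OpenCV 4.12 (cv2) and the standard library are available. Lean on these libraries where they do the work, as an engineer would, in place of code of your own. Each camera call takes 0.05 s, during which the arm holds its last target. There are 200 camera calls.

## Task

Sort the two tubing clamps for washing: lay the one whose jaws are open flat in the tray with the green liner, and the one that is ratcheted shut flat in the tray with the yellow liner. Leave their jaws as they are, set the clamps down rather than drop them, and leave the tweezers and the screwdriver where they lie.

Things in the scene. Friction and masses are not known exactly. Their poses are not given: they have to be found in the camera images.
- clamp_1_block (a point): centre of the blue pivot block (26 long x, 20 wide y, 14 high; grip it across the 20) of a flat-lying scissor-like steel tubing clamp, 7 above its underside. +x points to the jaw tips, 51 ahead; two handles with finger rings reach 87 behind; steel bars 6 high. z up. About 65 g. Shut: 48 wide over the rings. Open: one handle swings out to +y (75 over the rings), jaw tips 20 apart.
- clamp_1_jaw (a joint): jaw opening angle (rad) of clamp_1: 0 to 0.03 is ratcheted shut (jaws touching, handles side by side), 0.34 to 0.44 is open. The hinge is stiff and stays as it is unless jaws or handles are pushed.
- clamp_2_block (a point): the other clamp, alike: centre of the blue pivot block (26 long x, 20 wide y, 14 high; grip it across the 20) of a flat-lying scissor-like steel tubing clamp, 7 above its underside. +x points to the jaw tips, 51 ahead; two handles with finger rings reach 87 behind; steel bars 6 high. z up. About 65 g. Shut: 48 wide over the rings. Open: one handle swings out to +y (75 over the rings), jaw tips 20 apart.
- clamp_2_jaw (a joint): jaw opening angle (rad) of clamp_2: 0 to 0.03 is ratcheted shut (jaws touching, handles side by side), 0.34 to 0.44 is open. The hinge is stiff and stays as it is unless jaws or handles are pushed.
- tray_green_floor (a point): middle of the inner floor of a shallow grey metal tray with a green liner, fixed; 160 (x) by 240 (y) outside, walls 2 thick and 22 high over the worktop; this floor point is 4 above the worktop. Long axis y points roughly to or from the robot. z is up. The trays can stand on either side.
- tray_yellow_floor (a point): middle of the inner floor of a shallow grey metal tray with a yellow liner, fixed; 160 (x) by 240 (y) outside, walls 2 thick and 22 high over the worktop; this floor point is 4 above the worktop. Long axis y points roughly to or from the robot. z is up. The trays can stand on either side.
- tweezers: bystander: thin steel tweezers, 14 x 127 x 10, lying beyond the clamps; origin under the centre, long axis y
- screwdriver: bystander: screwdriver with a red handle, 21 x 167 x 20, lying beyond the clamps; origin under the centre, long axis y
There are look-alikes about, which are no part of the job. What is shaped like the part that bears clamp_2_block but black or orange is not meant.

How it is judged (in metres and radians):
At the end, for the whole second after the job is handed in: The shut clamp lies flat (within 10 degrees, no end resting on the tray's wall) and at rest on the floor of the yellow-lined tray, its jaws still shut (under 0.1 rad); the open clamp lies likewise in the green-lined tray, its jaws still open (over 0.2 rad). Anywhere inside the tray will do (x of clamp_1_block in the frame of tray_yellow_floor between -0.075 and 0.075 m and y of clamp_1_block in the frame of tray_yellow_floor between -0.115 and 0.115 m and z of clamp_1_block in the frame of tray_yellow_floor between 0 and 0.0115 m and angle between each of clamp_1_block, clamp_2_block's own z axis and vertical below 0.18 rad and linear speed of each of clamp_1, clamp_2 below 0.02 m/s and x of clamp_2_block in the frame of tray_green_floor between -0.075 and 0.075 m and y of clamp_2_block in the frame of tray_green_floor between -0.115 and 0.115 m and z of clamp_2_block in the frame of tray_green_floor between 0 and 0.0115 m and value of joint clamp_1_jaw below 0.1 rad and value of joint clamp_2_jaw above 0.2 rad); the robot touches nothing.
It fails at once if a clamp is dropped or thrown (moves faster than 0.9 m/s out of the fingers, a fall of about 4 cm) ((linear speed of clamp_1 above 0.9 m/s and contact force between the fingers and clamp_1 below 0.05 N) or (linear speed of clamp_2 above 0.9 m/s and contact force between the fingers and clamp_2 below 0.05 N)).
It fails at once if the tweezers or the screwdriver are moved by more than 3 cm (distance of any of tweezers, screwdriver from where it was at the start of the episode above 0.03 m).
It also fails if it takes over 64 s, if anything falls off the work surface, if the arm or the gripper's body presses on something with over 40 N, if the wrist force passes 120 N, or if a joint passes its speed limit or range.

## Working session

There is one attempt and no reset: what is moved stays moved. The work goes in short steps, each a Python script; the robot and the scene stay as the last script left them, time stands still between calls to the robot, and variables do not carry over. Pictures are saved under pics/ and viewed, at most 10 in all, crops included, and the job is handed in when it is done.

```bash
mkdir -p pics
cat > h.py <<'E'
import numpy as np, cv2
from workcell import *
def snap(n,f):
    c=camera(n); cv2.imwrite(f'pics/{f}.png',c['image']); np.savez(f'{f}.npz',**{k:np.array(v) for k,v in c.items()}); return c
def pix(c,u,v,z=None):
    "world point of pixel by depth (z None) or on plane z"
    M=np.array(c['cam_to_world']); 
    r=np.array([(u-c['cx'])/c['fx'],-(v-c['cy'])/c['fy'],-1.])
    if z is None:
        d=np.median(c['range_z'][v-1:v+2,u-1:u+2]); return (M@np.append(r*d,1))[:3]
    o=M[:3,3]; w=M[:3,:3]@r; return o+w*(z-o[2])/w[2]
E
python3 - <<'E'
from h import *
for n in ['scene','side','wrist']:
    c=snap(n,n); print(n,np.round(c['cam_to_world'],2).tolist(),c['fx'],c.keys())
E
```

```text
scene [[0.91, 0.23, -0.35, 57.59], [-0.42, 0.52, -0.74, -868.09], [0.01, 0.82, 0.57, 821.45], [0.0, 0.0, 0.0, 1.0]] 411.5978721864118 dict_keys(['image', 'range_z', 'fx', 'fy', 'cx', 'cy', 'cam_to_world'])
side [[0.96, 0.16, -0.23, 100.99], [-0.28, 0.47, -0.83, -1341.03], [-0.02, 0.87, 0.5, 925.58], [0.0, 0.0, 0.0, 1.0]] 428.08290991822645 dict_keys(['image', 'range_z', 'fx', 'fy', 'cx', 'cy', 'cam_to_world'])
wrist [[0.39, -0.87, -0.29, 170.11], [0.92, 0.37, 0.13, 607.42], [-0.0, -0.32, 0.95, 372.95], [0.0, 0.0, 0.0, 1.0]] 288.2048038367742 dict_keys(['image', 'range_z', 'fx', 'fy', 'cx', 'cy', 'cam_to_world'])
```

View pics/scene.png

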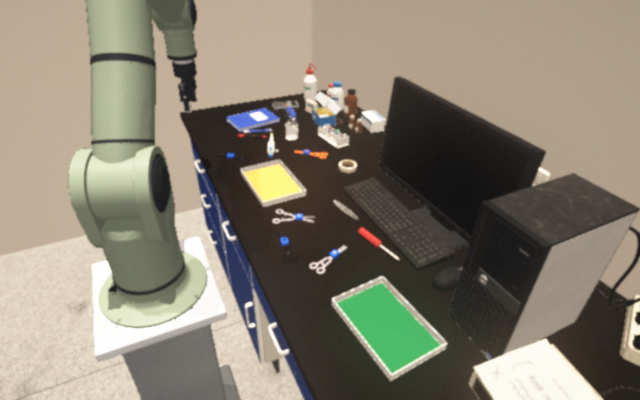

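View pics/side.png

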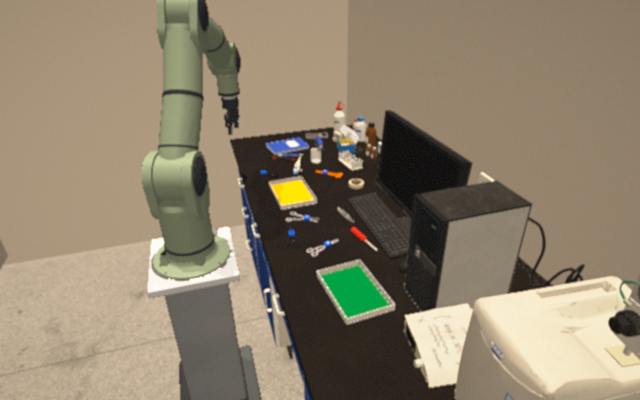

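Scene view: the yellow tray is at (273,183) and the green one at (388,326). The candidates are steel clamp A at (297,217), steel clamp B at (330,258), an orange look-alike at (312,154), and a dark item with a blue part at (285,242). A and B are steel with blue blocks, so they fit. I'll confirm that in a crop.

Run:
```python
from h import *
im=cv2.imread('pics/scene.png')[197:282,258:368]
cv2.imwrite('pics/crop1.png',cv2.resize(im,None,fx=7,fy=7,interpolation=cv2.INTER_CUBIC))
c=dict(np.load('scene.npz'))
for n,u,v in [('A',299,217),('B',335,253),('dark',284,240),('Y',273,183),('G',388,326),('scr',378,244),('twz',345,209)]: print(n,pix(c,u,v).round(),pix(c,u,v,5).round())
for z,L in [(22,'tray tops Y'),]:
    for p in [(240,166),(281,160),(306,186),(264,207),(332,296),(383,278),(445,343),(393,375)]: print(p,pix(c,*p,22).round())
```

```text
A [459. 102.  12.] [463. 111.   5.]
B [487. -99.  14.] [491. -90.   5.]
dark [374.  14.  14.] [377.  25.   5.]
Y [457. 339.   3.] [456. 335.   5.]
G [ 491. -370.    3.] [ 490. -371.    5.]
scr [ 621. -115.   13.] [ 627. -108.    5.]
twz [623.  94.   0.] [620.  88.   5.]
(240, 166) [374. 473.  22.]
(281, 160) [533. 453.  22.]
(306, 186) [547. 245.  22.]
(264, 207) [371. 186.  22.]
(332, 296) [ 403. -245.   22.]
(383, 278) [ 554. -245.   22.]
(445, 343) [ 573. -475.   22.]
(393, 375) [ 422. -491.   22.]
```

View pics/crop1.png

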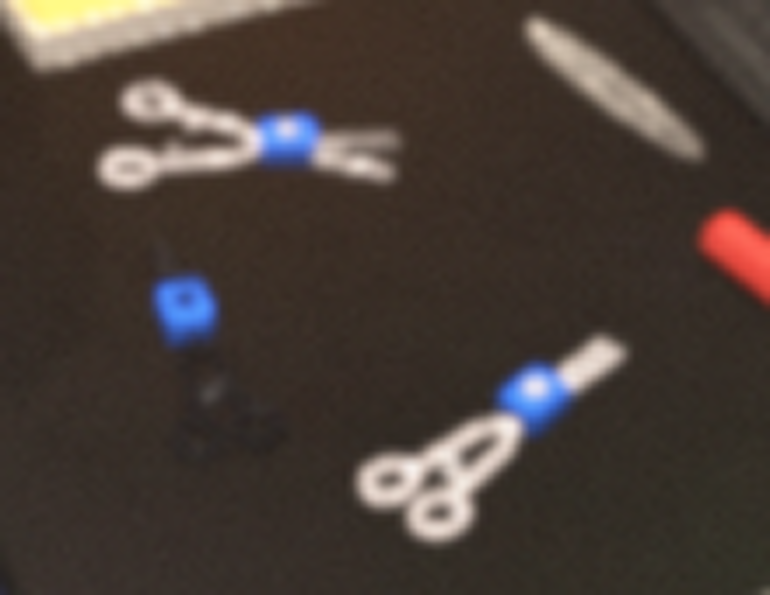

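A has its jaws and handles apart, so it is open and goes to green. B has its jaws together, so it is shut and goes to yellow. The dark item at (285,242) is a black look-alike, so I leave it alone. Next I move over A for a close look.

```bash
cat >> h.py <<'E'
def R(yaw):
    c,s=np.cos(yaw),np.sin(yaw); return np.array([[c,s,0],[s,-c,0],[0,0,-1.]])
def best(pos,yaw):
    "yaw or its half turn, whichever IK puts joints nearer"
    q0=np.array(read_state()['qpos']); o=[]
    for y in (yaw,yaw+np.pi):
        q=inverse_kinematics(pos,R(y))
        if q is not None: o.append((np.abs(np.array(q)-q0).max(),y,q))
    return min(o,key=lambda t:t[0]) if o else None
E
python3 - <<'E'
from h import *
c=dict(np.load('scene.npz'))
w=lambda x,y,z:pix(c,258+x/7,197+y/7,z)[:2]
yA=w(393,157,4)-w(137,133,4); yB=w(605,350,4)-w(412,497,4)
a=np.arctan2(yA[1],yA[0]); b=np.arctan2(yB[1],yB[0]); 
A=w(288,125,14);B=w(537,385,14)
print('A',A,a,'B',B,b, np.linalg.norm(yA),np.linalg.norm(yB))
print(read_state()['tool_rot'])
t=best([*A,200],a); print(t)
movep([*A,200],R(t[1])); snap('wrist','wA')
for n,p,y in [('A hi',[*A,5],a),('B',[*B,5],b),('G',[488,-365,25],np.pi/2),('Y',[456,339,25],np.pi/2)]:
    t=best(p,y); print(n,t and (t[1],np.round(t[2],2)))
print(read_state()['time'])
E
```

```text
A [463.23688224 109.94477009] -0.5723735154728249 B [487.71690747 -94.35609816] 0.3870250033884828 120.16053342218015 120.40319805391582
[[-9.19561369e-01  3.92946338e-01 -2.52750659e-04]
 [ 3.92946412e-01  9.19561031e-01 -7.92729137e-04]
 [-7.90803552e-05 -8.28280555e-04 -9.99999654e-01]]
(np.float64(0.8527307808578461), np.float64(2.569219138116968), array([-0.52613222,  0.33522698,  0.21096599,  2.02274641, -0.09685737,
        0.79287241,  0.73991392]))
A hi (np.float64(2.569219138116968), array([-0.44,  0.69,  0.11,  2.13, -0.21,  0.33,  0.84]))
B (np.float64(0.3870250033884828), array([-0.26,  0.77,  0.45,  2.09, -0.77,  0.45, -0.38]))
G (1.5707963267948966, array([ 0.32,  0.81,  0.33,  1.78, -0.42,  0.62,  0.9 ]))
Y (1.5707963267948966, array([-0.95,  0.76,  0.3 ,  1.9 , -0.4 ,  0.55, -0.38]))
2.0667
```

View pics/wA.png

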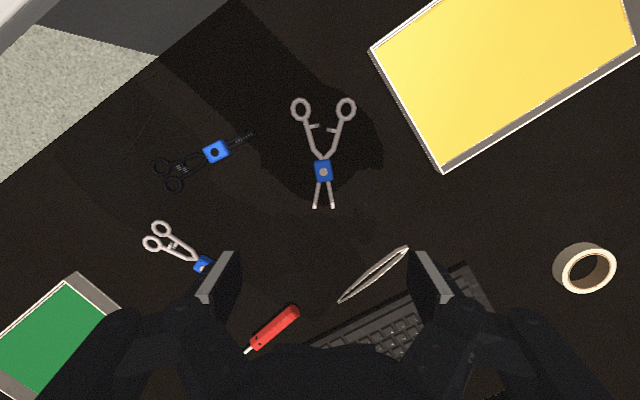

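Wrist view: the open clamp A has its block at (323,171), rings at (301,109) and (345,108), and tips at (324,207). The shut clamp B is at (202,264), and the black look-alike is at (216,152). The block follows the fixed half rather than the bisector, so I fit its edges.

```bash
cat >> h.py <<'E'
def block(c,near,ztop=14):
    "world centre and edge yaw of blue block whose blob is nearest pixel"
    hsv=cv2.cvtColor(c['image'],cv2.COLOR_BGR2HSV)
    m=cv2.inRange(hsv,(100,120,60),(125,255,255))
    m=cv2.morphologyEx(m,cv2.MORPH_CLOSE,np.ones((5,5)))
    cs=[k for k in cv2.findContours(m,0,1)[0] if cv2.contourArea(k)>40]
    k=min(cs,key=lambda k:np.hypot(*(k.reshape(-1,2).mean(0)-near)))
    P=np.array([pix(c,u,v,ztop)[:2] for u,v in k.reshape(-1,2)],np.float32)
    (x,y),(w,h),a=cv2.minAreaRect(P); a=np.radians(a)
    if h>w: w,h,a=h,w,a+np.pi/2
    return np.array([x,y]),w,h,a
E
python3 - <<'E'
from h import *
c=dict(np.load('wA.npz'))
print(block(c,(323,171))); print(block(c,(202,264)))
w=lambda u,v,z:pix(c,u,v,z)[:2]
o=w(323,171,10)
for n,p in dict(ringL=(301,109),ringR=(345,108),tipL=(316,207),tipR=(332,207)).items():
    d=w(*p,4)-o; print(n,d,np.arctan2(d[1],d[0]))
im=c['image'][85:220,270:380]
cv2.imwrite('pics/cropA.png',cv2.resize(im,None,fx=4.4,fy=4.4,interpolation=cv2.INTER_CUBIC))
E
```

```text
(array([460.03796387, 111.92346191]), 26.943340301513672, 20.44190216064453, np.float64(2.7516103956771136))
(array([478.02911377, -88.72419739]), 29.596736907958984, 15.323176383972168, np.float64(1.7490928146020728))
ringL [-72.25278398  17.17393943] 2.9082307103307743
ringR [-46.37995663  59.33735551] 2.234236289564081
tipL [ 35.36705254 -33.30693258] -0.7554086074973824
tipR [ 46.23400395 -16.43432552] -0.34153039721334466
```

View pics/cropA.png

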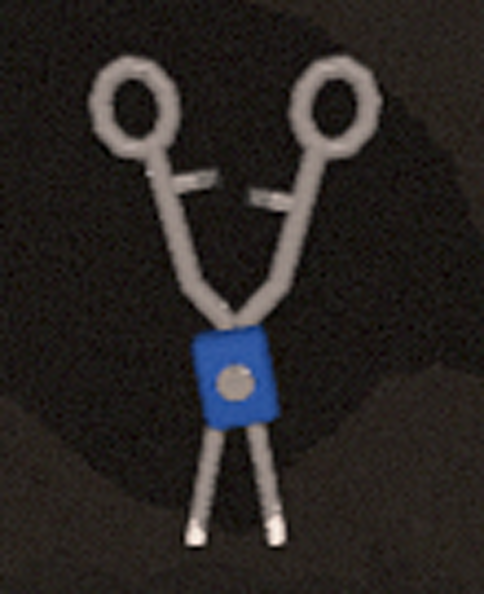

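The crop confirms it: block 27x20, yaw 2.75, left handle fixed. I grasp it now.

```bash
cat >> h.py <<'E'
def pick(xy,yaw,z=4,up=130):
    movep([*xy,60],R(yaw)); g=movel([*xy,z],max_speed=80,guard=15); s=read_state(); print('down',g,s['eef_pos'],s['ft_force'])
    if g: return
    clamp(); print('gap',read_state()['finger_gap'],read_state()['gripper_force'])
    movel([*xy,up],max_speed=150); s=read_state(); print('up gap',s['finger_gap'],s['time'])
E
python3 - <<'E'
from h import *
pick((460,112),2.7516)
snap('wrist','heldA')
E
```

```text
down False [460.23605581 112.02298757   4.33155313] [-0.09616802  0.14502355  0.83958344]
gap 18.112764571800227 58.62590789794922
up gap 17.992937928013227 5.1667
```

View pics/heldA.png

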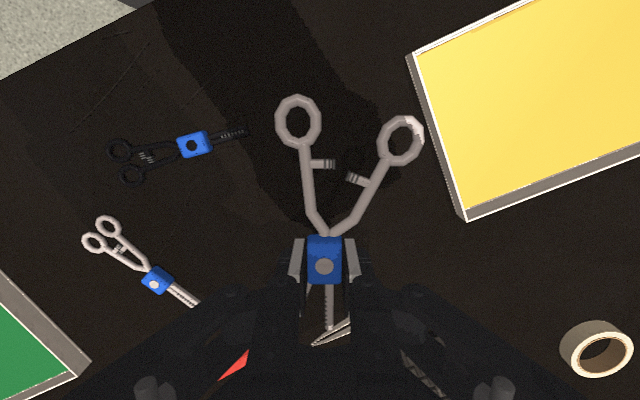

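A is held squarely by its block with the jaws still open. B is at (158,280). I place A in the green tray, then look at B.

```bash
cat >> h.py <<'E'
def place(xy,yaw,z=7.5):
    t=best([*xy,130],yaw); print('place',t); movep([*xy,130],R(t[1]))
    movel([*xy,25],max_speed=120); g=movel([*xy,z],max_speed=25,guard=6); s=read_state(); print('set',g,s['eef_pos'],s['ft_force'])
    open_gripper(); movel([*xy,150],max_speed=150); print(read_state()['time'])
E
python3 - <<'E'
from h import *
c=dict(np.load('heldA.npz')); print('B from heldA',block(c,(158,280)))
place((488,-365),1.65)
snap('wrist','placedA')
B=(482,-90); t=best([*B,180],0.387); print(t)
movep([B[0],B[1],180],R(t[1])); snap('wrist','wB'); print(read_state()['time'])
a,b=[cv2.imread(f'pics/{n}.png') for n in('placedA','wB')]
cv2.imwrite('pics/both.png',cv2.resize(np.vstack([a[:330],b[:330]]),None,fx=.9,fy=.9))
E
```

```text
B from heldA (array([483.33047485, -86.00003052]), 29.556921005249023, 25.594711303710938, np.float64(1.9555940092764375))
place (np.float64(0.7324367200829345), 1.65, array([ 0.24474544,  0.66723816,  0.45104637,  1.74718394, -0.37986888,
        0.81463856,  0.95489243]))
set True [ 487.82738056 -364.8610552     8.37747524] [-1.51289784  1.10239975 10.56943648]
10.3833
(np.float64(1.072314705606455), 3.528592653589793, array([ 0.07079941,  0.37970757, -0.00907174,  1.99968485,  0.00486931,
        0.76222032,  2.01664811]))
11.5583
```

View pics/both.png

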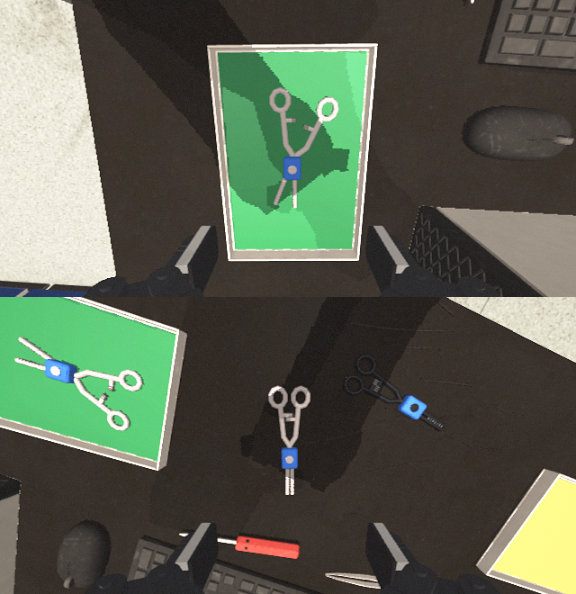

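A lies flat and open inside the green tray. B's block is at wrist pixel (321,180), rings side by side. I fit it, then pick and place it in yellow.

Run:
```python
from h import *
c=dict(np.load('wB.npz')); p,w,h,a=block(c,(321,180)); print(p,w,h,a)
assert abs(w-26)<4 and abs(h-20)<4
pick(p,best([*p,60],a)[1])
s=read_state()
assert 16<s['finger_gap']<22
place((456,339),1.6)
snap('wrist','placedB')
```

```text
[484.17379761 -93.04159546] 27.402822494506836 19.94204330444336 0.38839331613779765
down False [484.41146736 -93.09524378   4.32641962] [-0.41092402 -0.03342963  0.26090492]
gap 18.10169326963218 58.639052510261536
up gap 18.091252204706404 14.5917
place (np.float64(0.5854490795151897), 4.741592653589793, array([-0.50789602,  0.57669285, -0.32927653,  1.82881087,  0.25410145,
        0.77734711,  2.20087271]))
set True [455.84941698 338.88788812   8.39778947] [-1.32263361 -1.7008486   9.70452947]
19.6083
```

View pics/placedB.png

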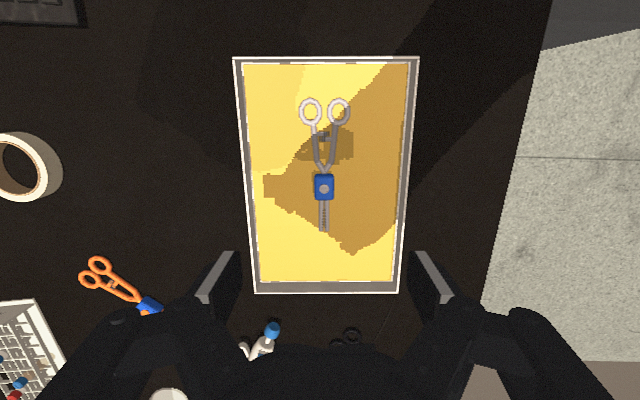

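The shut clamp lies flat in the yellow tray with its block at (324,187), and the gripper is clear of it.

```bash
python3 -c "
from h import *
print(finish_job())"
```

```text
the job is handed in; nothing more can be done
None
```

The open clamp lies flat in the green-lined tray and the shut clamp flat in the yellow-lined tray, both set down gently with their jaws unchanged; the arm never went near the tweezers or screwdriver, and I handed the job in at about 20 s (the hand-in returned no verdict).

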